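Set the board frame to width, hook the boards in and close it

TASK

Load every control board that lies on the bench into the board frame for soldering. First turn the frame's knob until the pointer stands on the load mark, the farther of the two long lines on the scale; then set in each board by hooking its plain edge under the lip of the fixed near rail and swinging its relay edge down until it lies flat on both rails, one beside the other. Last, turn the knob back until the pointer stands on the hold mark, the nearer line, so that both rails keep the boards, and leave the other things on the bench where they are.

Things in the scene. Friction and masses are not known exactly. Their poses are not given: they have to be found in the camera images.
- frame: Aluminium board frame, fixed, standing on the table. Origin: its underside's middle; x across the rails away from the robot, y to the left along them. Fixed near rail (y -187 to 187 mm): 12 mm deep ledge 24 mm high, back wall at x = -40, lip reaching 8 mm in from that wall, 6.5 mm over the ledge, top 33 mm high. End posts at y = +-195, 36 mm high. Board centres may lie at y within +-140.
- moving_rail (a joint): Position (m) of the far rail, which is driven by the knob; 0 = narrowest, 0.0345 = stop. Its back wall is at frame x = this value. 16 mm deep ledge, 24 mm high; lip reaching 5 mm in from the wall, 5 mm over the ledge, top 31.5 mm high; rail y -180 to 180 mm. Load mark 0.032 (a board can be swung down past the lip), hold mark 0.024 (lip 3 mm or more over its edge).
- setting_knob (a joint): Angle (rad) of the knob: 0 to 4.3, grows counter-clockwise seen from above. It moves the far rail 8 mm away from the robot for each rad (rack and pinion) and stays where it is left (friction about 0.06 Nm). Load mark at 4.0 rad, hold mark at 3.0 rad.
- knob_grip (a point): Middle of the grip of the round black fluted knob, 37 mm across, upright axis, at the frame's right end (frame x = 14, y = -231 mm); the knob reaches from 18 mm below this point to 10 mm above it. The grey housing below has its top 24 mm below this point.
- pointer_tip (a point): Tip of the steel pointer on the far rail, over the white scale on the frame's right end; moves along the frame's x with that rail. The point's x axis is the frame's x.
- load_mark (a point): The farther from the robot of the two long black lines on the white scale: pointer here = loading width.
- hold_mark (a point): The nearer of the two long black lines on the white scale, 8 mm nearer than the load mark: pointer here = boards held under both lips.
- near_lip (a point): Middle of the near rail's inner corner: on the back wall's inner face (frame x = -40 mm) at ledge height (24 mm). The frame's axes.
- board_1: Green circuit board, 86 (own x) x 62 (own y) mm, plate 2 mm thick, its underside 2 mm over the origin; origin below the board's centre, z up, lying on the grey mat, 3.5 mm high. In its middle stands an aluminium heat sink, 16 (x) x 40 (y) mm, from 4 to 55 mm over the origin: the grip; other parts up to 19 mm. Plain edge at y = -31, relay edge at y = +31. 85 g. One board may be absent (None).
- board_1_plain_edge (a point): Middle of the lower corner of the board's plain edge (small upright capacitors start 11 mm from it): the edge that goes under the near lip. Axes as the board's.
- board_1_relay_edge (a point): Middle of the lower corner of the board's opposite edge, beside the big black relay cube, 6 mm from it: the edge that ends in the far rail. Axes as the board's.
- board_2: Green circuit board, 86 (own x) x 62 (own y) mm, plate 2 mm thick, its underside 2 mm over the origin; origin below the board's centre, z up, lying on the grey mat, 3.5 mm high. In its middle stands an aluminium heat sink, 16 (x) x 40 (y) mm, from 4 to 55 mm over the origin: the grip; other parts up to 19 mm. Plain edge at y = -31, relay edge at y = +31. 85 g. One board may be absent (None).
- board_2_plain_edge (a point): Middle of the lower corner of the board's plain edge (small upright capacitors start 11 mm from it): the edge that goes under the near lip. Axes as the board's.
- board_2_relay_edge (a point): Middle of the lower corner of the board's opposite edge, beside the big black relay cube, 6 mm from it: the edge that ends in the far rail. Axes as the board's.
- board_3: Green circuit board, 86 (own x) x 62 (own y) mm, plate 2 mm thick, its underside 2 mm over the origin; origin below the board's centre, z up, lying on the grey mat, 3.5 mm high. In its middle stands an aluminium heat sink, 16 (x) x 40 (y) mm, from 4 to 55 mm over the origin: the grip; other parts up to 19 mm. Plain edge at y = -31, relay edge at y = +31. 85 g. One board may be absent (None).
- board_3_plain_edge (a point): Middle of the lower corner of the board's plain edge (small upright capacitors start 11 mm from it): the edge that goes under the near lip. Axes as the board's.
- board_3_relay_edge (a point): Middle of the lower corner of the board's opposite edge, beside the big black relay cube, 6 mm from it: the edge that ends in the far rail. Axes as the board's.
- board_4: Green circuit board, 86 (own x) x 62 (own y) mm, plate 2 mm thick, its underside 2 mm over the origin; origin below the board's centre, z up, lying on the grey mat, 3.5 mm high. In its middle stands an aluminium heat sink, 16 (x) x 40 (y) mm, from 4 to 55 mm over the origin: the grip; other parts up to 19 mm. Plain edge at y = -31, relay edge at y = +31. 85 g. One board may be absent (None).
- board_4_plain_edge (a point): Middle of the lower corner of the board's plain edge (small upright capacitors start 11 mm from it): the edge that goes under the near lip. Axes as the board's.
- board_4_relay_edge (a point): Middle of the lower corner of the board's opposite edge, beside the big black relay cube, 6 mm from it: the edge that ends in the far rail. Axes as the board's.
- marker: Black marker pen, 134 mm, lying. Not part of the job; leave it where it is. Origin: centre of its underside.
- gear_wheel: White nylon gear, 43 mm across, 13 mm high. Not part of the job; leave it where it is. Origin: centre of its underside.
- torch: Black pocket torch, 97 mm, lying. Not part of the job; leave it where it is. Origin: centre of its underside.

How it is judged:
On the way, in this order (a step that is already met when the one before it is completed fails the run):
1. the pointer is set on the load mark (x of pointer_tip in the frame of load_mark between -0.0018 and 0.0018 m), for 0.3 s.
2. every board present is hooked under the near lip and lies flat on both rails (x of board_1_plain_edge in the frame of frame between -0.042 and -0.034 m and z of board_1_plain_edge in the frame of frame between 0.0215 and 0.0262 m and z of board_1_relay_edge in the frame of frame between 0.0215 and 0.0262 m and y of board_1 in the frame of frame between -0.145 and 0.145 m and x of each of board_1_relay_edge, board_2_relay_edge, board_3_relay_edge, board_4_relay_edge in the frame of frame above 0.0185 m and angle between each of board_1, board_2, board_3, board_4's own z axis and vertical below 0.06 rad and x of board_2_plain_edge in the frame of frame between -0.042 and -0.034 m and z of board_2_plain_edge in the frame of frame between 0.0215 and 0.0262 m and z of board_2_relay_edge in the frame of frame between 0.0215 and 0.0262 m and y of board_2 in the frame of frame between -0.145 and 0.145 m and x of board_3_plain_edge in the frame of frame between -0.042 and -0.034 m and z of board_3_plain_edge in the frame of frame between 0.0215 and 0.0262 m and z of board_3_relay_edge in the frame of frame between 0.0215 and 0.0262 m and y of board_3 in the frame of frame between -0.145 and 0.145 m and x of board_4_plain_edge in the frame of frame between -0.042 and -0.034 m and z of board_4_plain_edge in the frame of frame between 0.0215 and 0.0262 m and z of board_4_relay_edge in the frame of frame between 0.0215 and 0.0262 m and y of board_4 in the frame of frame between -0.145 and 0.145 m), for 0.3 s.
3. the pointer is set on the hold mark, closing the far lip over the boards (x of pointer_tip in the frame of hold_mark between -0.0018 and 0.0018 m), for 0.3 s.
At the end, for the whole second after the job is handed in: the pointer is within 1.8 mm of the hold mark and every board present lies at rest and flat (within about 2 mm and 3 degrees) on both ledges, plain edge under the near lip within 4.5 mm of its back wall, relay edge under the far lip, within the length of the rails (all of step 3 and x of board_1_plain_edge in the frame of frame between -0.042 and -0.0355 m and z of board_1_plain_edge in the frame of frame between 0.0215 and 0.0262 m and z of board_1_relay_edge in the frame of frame between 0.0215 and 0.0262 m and y of board_1 in the frame of frame between -0.145 and 0.145 m and x of each of board_1_relay_edge, board_2_relay_edge, board_3_relay_edge, board_4_relay_edge in the frame of frame above 0.0185 m and angle between each of board_1, board_2, board_3, board_4's own z axis and vertical below 0.06 rad and linear speed of each of board_1, board_2, board_3, board_4 below 0.01 m/s and x of board_2_plain_edge in the frame of frame between -0.042 and -0.0355 m and z of board_2_plain_edge in the frame of frame between 0.0215 and 0.0262 m and z of board_2_relay_edge in the frame of frame between 0.0215 and 0.0262 m and y of board_2 in the frame of frame between -0.145 and 0.145 m and x of board_3_plain_edge in the frame of frame between -0.042 and -0.0355 m and z of board_3_plain_edge in the frame of frame between 0.0215 and 0.0262 m and z of board_3_relay_edge in the frame of frame between 0.0215 and 0.0262 m and y of board_3 in the frame of frame between -0.145 and 0.145 m and x of board_4_plain_edge in the frame of frame between -0.042 and -0.0355 m and z of board_4_plain_edge in the frame of frame between 0.0215 and 0.0262 m and z of board_4_relay_edge in the frame of frame between 0.0215 and 0.0262 m and y of board_4 in the frame of frame between -0.145 and 0.145 m); the robot touches nothing.
It fails at once if another thing on the bench is moved more than 5 cm (distance of any of marker, gear_wheel, torch from where it was at the start of the episode above 0.05 m).
Of board_1, board_2, board_3, board_4 only 3 to 4 are there at a start; the rules pass over those that are not, and their reading is None.
At some moment in a run one of board_1, board_2, board_3, board_4 may be knocked a few centimetres aside while the robot is not near it.
Once in a run the grip may slacken for a moment while it holds something.
It also fails if it takes over 210 s, if anything falls off the work surface, if the arm or the gripper's body presses on something with over 40 N, if the wrist force passes 120 N, or if a joint passes its speed limit or range.

ROBOT

A 7-joint arm with a two-finger parallel gripper is mounted at the origin on a cart in front of the work surface, level with it; the furniture and walls round the work are solid. World frame = base frame: x ahead of the robot, y to its left, z up, the work surface at z = 0. Lengths are in m, angles in rad, forces in N, time in s.
With the tool pointing down it reaches from about 0.425 to 0.95 m from the base axis. Payload 4.7 kg.
Tool frame: the origin (TCP) lies between the finger pads; the fingertips stand 25 mm ahead of it and the grasp point (between the pads) lies 6 mm ahead of it; z points along the fingers, y is the line along which they close (so a half turn about z gives the same grasp; the last joint's range is limited). The gripper opens to 85 mm and grips with 20 to 120 N. Pads are 22 mm wide; open, the fingers measure 114 mm over their backs; the gripper's body (76 mm by 85 mm) begins 54 mm behind the grasp point. The pads swing forward as they close: fully open they stand 13 mm farther back than shut.
Start: joints at [-1.22, 0.469, -0.049, 1.532, 0.024, 1.141, -0.082], TCP at [0.25, 0.627, 0.256] pointing down, gripper open.
Joint ranges: [-2.59, 2.59], [-0.33, 1.99], [-1.39, 1.29], [0.1, 2.45], [-1.04, 4.18], [0.21, 1.99], [-2.66, 2.66]. Speed limits (rad/s): [2.57, 2.57, 3.14, 3.14, 3.14, 3.14, 3.14].

INTERFACE

Orientations are given as a 3x3 rotation matrix whose columns are the frame's x, y, z axes.
In Python, from rig import * gives the robot as it stands. Calls block until the motion is done:
- movep(position, orientation): joint-space move of the TCP to a pose.
- move_l(position, attitude=None, feed=0.15, until_force=None): straight line of the TCP; attitude=None keeps the orientation; feed is the mean speed in m/s. With until_force (N) it stops when the force on the tool has changed by that much, and returns True; else False.
- move_joints(angles): joint-space move.
- command_gripper(opening, newtons=None): finger opening in m; newtons is the grip in N (None keeps the last); returns when the fingers have stopped.
- sleep(seconds).
- inverse_kinematics(position, orientation): joint angles nearest the present ones, or None.
- sense(): the state.
- camera(name): name is "scene" or "top" or "wrist"; returns (picture, depth): 384x512x3 uint8, red, green, blue; 384x512 float32, m along the optical axis (not along the pixel's ray), 0 where there is no reading.
- camera_params(name): a dict with "K" (3x3 intrinsics, pixels), "position" and "rotation" of the camera in the world; the wrist camera has in their place "tool_from_camera" (4x4, takes a point from camera to tool coordinates, whose origin is the TCP and whose axes are the flange's). Camera axes: x right, y down, z forward; pixel columns grow to the right and rows downward; lengths in m; the calibration is good to about 2 mm. The wrist camera is an equidistant fisheye: a pixel r from the principal point sees the ray r / f radians off the axis. A picture is of the moment at which its call begins: read the wrist's pose just before it. camera_params takes no time and is no camera call.
A pose or a line that the arm cannot do raises Unreachable and nothing moves.
- finish_job(): hands the job in; it is judged then, once.
The state is a dict: "time_s": time; "joint_pos": joint angles; "qd": joint speeds; "joint_efforts": joint torques, N m; "position": TCP position; "tcp_rot": TCP orientation; "wrist_force": force on the tool from outside, world axes, zero at the start; "ft_torque": the same for the moment, N m; "finger_gap": finger opening in m; "gripper_force": force on a finger pad.
Only numpy, scipy, OpenCV 4.12 (cv2) and the standard library are available. Lean on these libraries where they do the work, as an engineer would, in place of code of your own. Each camera call takes 0.05 s, during which the arm holds its last target. There are 200 camera calls.

## Working session

There is one attempt and no reset: what is moved stays moved. The work goes in short steps, each a Python script; the robot and the scene stay as the last script left them, time stands still between calls to the robot, and variables do not carry over. Pictures are saved under pics/ and viewed, at most 14 in all, crops included, and the job is handed in when it is done.

```bash
ls; mkdir -p pics; python3 - <<'E'
from rig import *
import cv2,numpy as np
s=sense();print(s['time_s'],s['position'],s['tcp_rot'])
for n in ("scene","top"):
    im,d=camera(n);cv2.imwrite(f'pics/{n}0.png',im[:,:,::-1]);np.save(f'pics/{n}0_d.npy',d)
    p=camera_params(n);print(n,p)
print(camera_params("wrist"))
E
```

```text
pics
0.0 [0.25001976 0.62640245 0.25525826] [[-9.28752015e-01  3.70701022e-01 -6.68724493e-04]
 [ 3.70701619e-01  9.28750150e-01 -1.86241300e-03]
 [-6.93204283e-05 -1.97761708e-03 -9.99998042e-01]]
scene {'K': array([[400.18177982,   0.        , 262.37165555],
       [  0.        , 400.18177982, 188.9070528 ],
       [  0.        ,   0.        ,   1.        ]]), 'position': array([-0.66727711, -0.13120554,  0.60891334]), 'rotation': array([[-0.05303343, -0.40956055,  0.91074015],
       [-0.99857878,  0.02657335, -0.04619832],
       [-0.00528041, -0.91189584, -0.41038775]])}
top {'K': array([[471.03100702,   0.        , 259.64524138],
       [  0.        , 471.03100702, 193.86149356],
       [  0.        ,   0.        ,   1.        ]]), 'position': array([ 0.33372188, -0.19361463,  1.32182758]), 'rotation': array([[-0.01302789, -0.98952439,  0.14377678],
       [-0.99976257,  0.01540223,  0.01541337],
       [-0.01746639, -0.14354184, -0.9894901 ]])}
{'K': array([[297.31863964,   0.        , 255.31894169],
       [  0.        , 297.31863964, 192.04962109],
       [  0.        ,   0.        ,   1.        ]]), 'tool_from_camera': array([[-1.36762392e-03, -9.44980368e-01, -3.27124187e-01,
         8.46242541e-02],
       [ 9.99998574e-01, -1.61651826e-03,  4.88976514e-04,
        -4.29949961e-04],
       [-9.90875428e-04, -3.27123052e-01,  9.44981231e-01,
        -1.17456163e-01],
       [ 0.00000000e+00,  0.00000000e+00,  0.00000000e+00,
         1.00000000e+00]])}
```

View pics/top0.png

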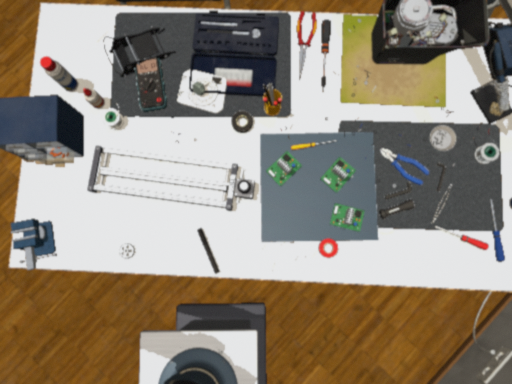

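View pics/scene0.png

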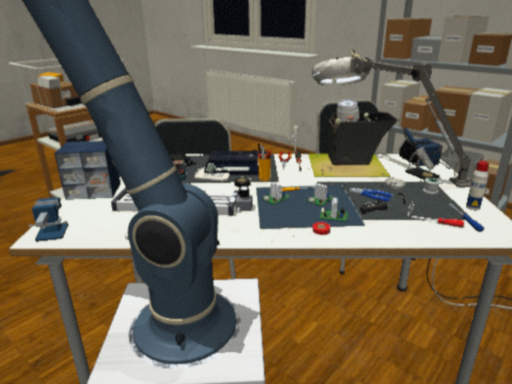

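Three boards are on the mat, at top pixels (283,168), (338,173) and (348,217). The frame runs from (90,170) to (250,190), with the knob at (245,187), and the marker, gear and torch lie clear of both. I'll write the helpers and take closer wrist views.

```bash
cat > h.py <<'E'
from rig import *
import numpy as np, cv2
from scipy.spatial.transform import Rotation as Rot
def ray_top(u,v,z,name="top"):
    p=camera_params(name);K=p['K'];d=p['rotation']@np.array([(u-K[0,2])/K[0,0],(v-K[1,2])/K[1,1],1]);o=p['position']
    return o+d*(z-o[2])/d[2]
def Rdown(yaw):   # tool x axis at yaw in the world, z down
    c,s=np.cos(yaw),np.sin(yaw); return np.array([[c,s,0],[s,-c,0],[0,0,-1.]])
def wshot():
    s=sense();im,d=camera("wrist");T=np.eye(4);T[:3,:3]=s['tcp_rot'];T[:3,3]=s['position']
    return im,d,T@camera_params("wrist")['tool_from_camera']
K=camera_params("wrist")['K'];f=K[0,0];c0=K[:2,2]
def project(P,T):
    q=(np.asarray(P)-T[:3,3])@T[:3,:3];n=np.hypot(q[...,0],q[...,1]);th=np.arctan2(n,q[...,2])
    return c0+q[...,:2]*(f*th/np.maximum(n,1e-9))[...,None]
def ortho(im,T,x0,y0,x1,y1,z,mm=1.0):
    """picture of the plane z: rows go -x (up=+x), columns go -y (left=+y); returns picture"""
    xs=np.arange(x1,x0,-mm/1e3);ys=np.arange(y1,y0,-mm/1e3)
    X,Y=np.meshgrid(xs,ys,indexing='ij');uv=project(np.stack([X,Y,np.full_like(X,z)],-1),T).astype(np.float32)
    return cv2.remap(im,uv[...,0],uv[...,1],cv2.INTER_LINEAR)
def go_cam(x,y,z,yaw):  # put camera axis's plane point about (x,y)
    R=Rdown(yaw);movep(np.array([x,y,z]),R)
E
python3 - <<'E'
from h import *
im=cv2.imread('pics/top0.png');hsv=cv2.cvtColor(im,cv2.COLOR_BGR2HSV)
m=cv2.inRange(hsv,(45,90,60),(80,255,255));m=cv2.morphologyEx(m,cv2.MORPH_CLOSE,np.ones((5,5)))
for c in cv2.findContours(m,0,2)[0]:
    if cv2.contourArea(c)>150:
        r=cv2.minAreaRect(c);print(r,ray_top(*r[0],0.0075))
print('knob',ray_top(245,187,.1))
for q in [(98,147),(90,190),(240,165),(232,208)]: print(q,ray_top(*q,.035))
print('gear',ray_top(128,251,.01),'marker',ray_top(208,250,.01))
s=sense()
for (x,y,yaw) in [(0.57,-0.0,0),(0.57,-0.0,np.pi),(0.5,-0.35,0),(.5,-.35,np.pi)]:
    print(x,y,yaw,inverse_kinematics(np.array([x,y,.3]),Rdown(yaw)))
E
```

```text
((346.7646789550781, 216.94119262695312), (30.55948829650879, 21.3431339263916), 14.03624439239502) [ 0.45582962 -0.41545256  0.0075    ]
((337.6294250488281, 174.18235778808594), (21.36764907836914, 29.394079208374023), 40.60129928588867) [ 0.5775119  -0.39448628  0.0075    ]
((283.7723693847656, 167.8689422607422), (20.76137351989746, 29.398101806640625), 48.36646270751953) [ 0.59822069 -0.24263964  0.0075    ]
knob [ 0.53008003 -0.13632334  0.1       ]
(98, 147) [0.66125552 0.28033822 0.035     ]
(90, 190) [0.53890317 0.2982499  0.035     ]
(240, 165) [ 0.60285046 -0.1198603   0.035     ]
(232, 208) [ 0.48257653 -0.09697987  0.035     ]
gear [0.36957175 0.19481774 0.01      ] marker [ 0.36933066 -0.02796401  0.01      ]
0.57 -0.0 0 [-0.68810905  0.3160079   0.78775676  1.76692551 -0.24273847  1.15900276
 -1.39774402]
0.57 -0.0 3.141592653589793 [-0.3886097   0.26647245  0.39106439  1.75185176 -0.11044724  1.14484997
  1.60653938]
0.5 -0.35 0 [-0.16053437  0.46486959  1.00043886  1.6802332  -0.41258187  1.225755
 -0.63601371]
0.5 -0.35 3.141592653589793 [-0.25952279  0.56836665  1.21505513  1.68436589 -0.55372795  1.28516037
  2.63931395]
```

```bash
python3 - <<'E'
from h import *
movep(np.array([.52,-.08,.30]),Rdown(0))
im,d,T=wshot();np.savez('pics/w1.npz',im=im,d=d,T=T)
cv2.imwrite('pics/w1.png',cv2.resize(im[:,:,::-1],(768,576)))
movep(np.array([.48,-.33,.25]),Rdown(0))
im,d,T=wshot();np.savez('pics/w2.npz',im=im,d=d,T=T)
o=ortho(im,T,.38,-.52,.68,-.12,.0075,.5)
cv2.imwrite('pics/w2o.png',o[:,:,::-1])
print(sense()['time_s'],sense()['joint_pos'])
E
```

```text
3.8833 [-0.15146584  0.43607316  0.92039606  1.80466745 -0.38925055  1.09456514
 -0.66048025]
```

View pics/w1.png

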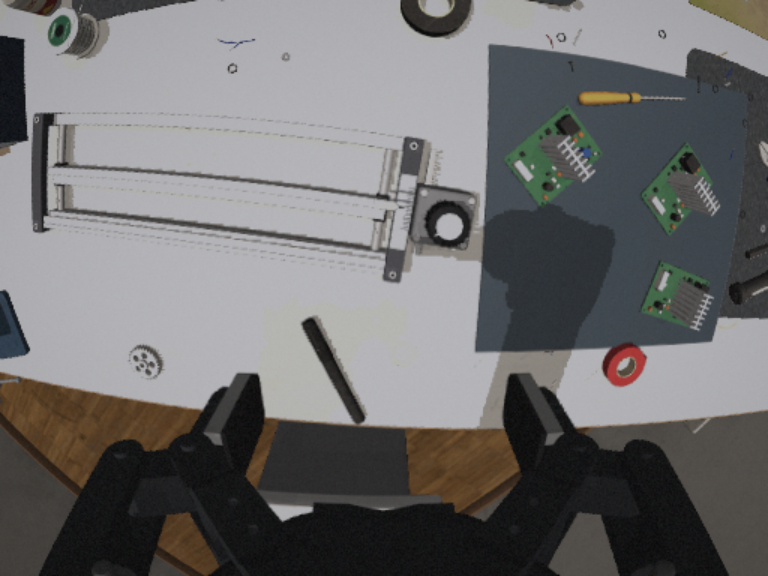

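View pics/w2o.png

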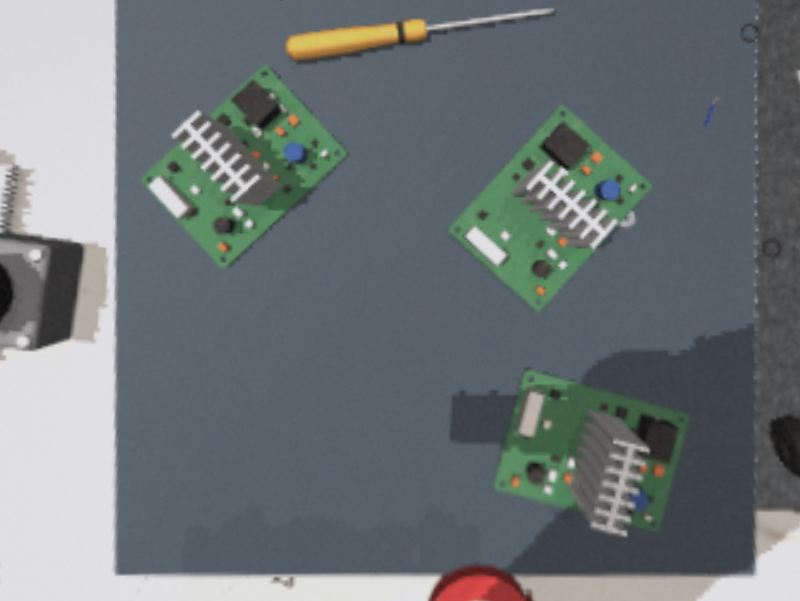

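The ortho view shows relays at (256,103), (567,145) and (660,437), so the own-y headings are about 43°, 48° and -14°. Next I'll rectify the frame view at post height and read the knob height from depth.

```bash
cat >> h.py <<'E'
def points(d,T):
    v,u=np.mgrid[0:384,0:512];w=np.stack([u,v],-1)-c0;r=np.linalg.norm(w,axis=-1);th=r/f
    n=np.stack([w[...,0]/np.maximum(r,1e-9)*np.tan(th),w[...,1]/np.maximum(r,1e-9)*np.tan(th),np.ones_like(r)],-1)*d[...,None]
    return n@T[:3,:3].T+T[:3,3]
def boards(im,T,z=.0075):
    """boards in a wrist shot: list of (x,y,yaw of own y axis,(size))"""
    x0,y0,x1,y1=.36,-.60,.74,-.10
    o=ortho(im,T,x0,y0,x1,y1,z,.5);hsv=cv2.cvtColor(o,cv2.COLOR_RGB2HSV)
    m=cv2.inRange(hsv,(45,90,30),(80,255,255));m=cv2.morphologyEx(m,cv2.MORPH_OPEN,np.ones((3,3)));m=cv2.morphologyEx(m,cv2.MORPH_CLOSE,np.ones((15,15)))
    out=[]
    for c in cv2.findContours(m,0,2)[0]:
        if cv2.contourArea(c)<8000: continue
        b=cv2.boxPoints(cv2.minAreaRect(c));P=np.stack([x1-b[:,1]*5e-4,y1-b[:,0]*5e-4],1)
        e1,e2=P[1]-P[0],P[2]-P[1]
        if np.linalg.norm(e1)>np.linalg.norm(e2): e1,e2=e2,e1
        ey=e1/np.linalg.norm(e1);ctr=P.mean(0);dark=[]
        for s in (1,-1):
            y=s*ey;x=np.array([y[1],-y[0]]);q=ctr+.029*x+.015*y;r,cc=int((x1-q[0])/5e-4),int((y1-q[1])/5e-4)
            dark.append(np.median(o[r-8:r+9,cc-8:cc+9].max(-1)))
        y=ey*(1 if dark[0]<dark[1] else -1)
        out.append((*ctr.round(4),round(float(np.arctan2(y[1],y[0])),4),np.linalg.norm(e1).round(4),np.linalg.norm(e2).round(4),dark))
    return out
E
python3 - <<'E'
from h import *
for n in ('w1','w2'):
    q=np.load(f'pics/{n}.npz')
    for b in boards(q['im'],q['T']): print(n,b)
q=np.load('pics/w1.npz');P=points(q['d'],q['T'])
k=P[(abs(P[...,0]-.525)<.03)&(abs(P[...,1]+.137)<.03)];print(np.histogram(k[:,2],bins=np.arange(-.01,.16,.01)))
t=k[k[:,2]>np.percentile(k[:,2],98)-.006];print('knob top',np.median(t,0),len(t))
print('mat',[np.median(P[abs(P[...,0]-x)+abs(P[...,1]-y)<.015][:,2]) for x,y in [(.5,-.2),(.6,-.3),(.42,.1)]])
o=ortho(q['im'],q['T'],.44,-.2,.70,.34,.036,.7);cv2.imwrite('pics/w1o.png',o[:,:,::-1])
E
```

```text
w2 (np.float32(0.5969), np.float32(-0.2426), 0.7317, np.float32(0.0603), np.float32(0.0832), [np.float64(74.0), np.float64(65.0)])
(array([163,  87,  46,   0, 428,  21,  38,  84, 606,   0,   0,   0,   0,
         0,   0,   0]), array([-0.01,  0.  ,  0.01,  0.02,  0.03,  0.04,  0.05,  0.06,  0.07,
        0.08,  0.09,  0.1 ,  0.11,  0.12,  0.13,  0.14,  0.15]))
knob top [ 0.531973   -0.14136369  0.37571432] 872
mat [np.float64(0.003145898603068187), np.float64(0.0032694201565224845), np.float64(-0.00040279942702967086)]
```

View pics/w1o.png

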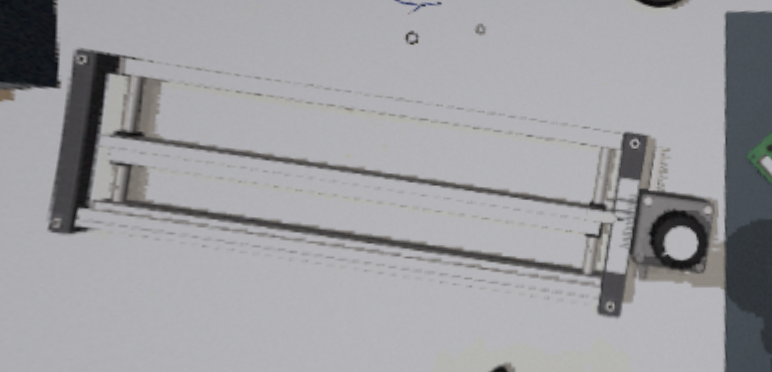

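```bash
cat >> h.py <<'E'
def sinks(im,d,T):
    """heat sink tops from depth: list of (x,y,z top,angle,size)"""
    P=points(d,T);m=((P[...,2]>.042)&(P[...,2]<.075)&(d>0)&(P[...,1]<-.18)&(P[...,1]>-.6)&(P[...,0]<.75)&(P[...,0]>.36)).astype(np.uint8)
    n,l,st,_=cv2.connectedComponentsWithStats(m);out=[]
    for i in range(1,n):
        if st[i,4]<60: continue
        q=P[l==i];zt=np.percentile(q[:,2],95);q=q[q[:,2]>zt-.005]
        r=cv2.minAreaRect((q[:,:2]*1e3).astype(np.float32));out.append((np.array(r[0])/1e3,zt,r[1],r[2]))
    return out
E
sed -i 's/(45,90,30)/(40,60,15)/;s/np.ones((15,15))/np.ones((25,25))/' h.py
python3 - <<'E'
from h import *
for n in ('w1','w2'):
    q=np.load(f'pics/{n}.npz')
    for b in boards(q['im'],q['T']): print(n,b)
    for b in sinks(q['im'],q['d'],q['T']): print(n,b)
for n in ('w1','w2'):
    q=np.load(f'pics/{n}.npz');P=points(q['d'],q['T']);ok=q['d']>0
    k=P[ok&(np.hypot(P[...,0]-.525,P[...,1]+.137)<.04)&(P[...,2]>.06)&(P[...,2]<.1)]
    t=k[k[:,2]>np.median(k[:,2])-.003];print(n,'knob top',np.median(t,0),cv2.minEnclosingCircle((t[:,:2]*1e3).astype(np.float32)),len(t))
    h=k=P[ok&(np.hypot(P[...,0]-.525,P[...,1]+.137)<.04)&(P[...,2]>.02)&(P[...,2]<.06)];print('housing z',np.median(h[:,2]))
q=np.load('pics/w1.npz');P=points(q['d'],q['T'])
a=-.1497;R=np.array([[np.cos(a),-np.sin(a)],[np.sin(a),np.cos(a)]]);F=(P[...,:2]-[.5721,.0983])@R
for lo,hi in [(-170,-60),(-60,60),(60,170)]:
    m=(F[...,1]>lo/1e3)&(F[...,1]<hi/1e3)&(abs(F[...,0])<.1)
    for b in range(-80,90,4):
        z=P[...,2][m&(F[...,0]>b/1e3)&(F[...,0]<b/1e3+.004)]
        print(b,(np.percentile(z,[10,50,90])*1e3).round(1).tolist(),end=' ')
    print()
E
```

```text
w1 (np.float32(0.4544), np.float32(-0.4146), -0.2715, np.float32(0.0625), np.float32(0.0871), [np.float64(78.0), np.float64(102.0)])
w1 (np.float32(0.5755), np.float32(-0.3942), 0.8288, np.float32(0.063), np.float32(0.0864), [np.float64(92.0), np.float64(29.0)])
w1 (np.float32(0.5964), np.float32(-0.2418), 0.7441, np.float32(0.0624), np.float32(0.0866), [np.float64(79.0), np.float64(47.0)])
w1 (array([ 0.59624677, -0.24169266]), np.float64(0.05917510791620419), (40.14497375488281, 16.660860061645508), 42.69075012207031)
w1 (array([ 0.57567603, -0.39410013]), np.float64(0.05883749350088073), (39.45515441894531, 16.616113662719727), 46.05841064453125)
w1 (array([ 0.45385309, -0.41505276]), np.float64(0.058587896793671504), (18.355310440063477, 39.877418518066406), 78.07913208007812)
w2 (np.float32(0.4547), np.float32(-0.4155), -0.2663, np.float32(0.0624), np.float32(0.0865), [np.float64(44.0), np.float64(129.0)])
w2 (np.float32(0.5761), np.float32(-0.3949), 0.833, np.float32(0.0621), np.float32(0.0864), [np.float64(119.0), np.float64(63.0)])
w2 (np.float32(0.5968), np.float32(-0.242), 
[... 826 characters left out ...]
 -0.0, 0.9] Traceback (most recent call last):
  File "<stdin>", line 17, in <module>
    return _quantile_unchecked(
        a, q, axis, out, overwrite_input, method, keepdims, weights)
    return _ureduce(a,
                    func=_quantile_ureduce_func,
    ...<5 lines>...
                    overwrite_input=overwrite_input,
                    method=method)
    r = func(a, **kwargs)
    result = _quantile(arr,
                       quantiles=q,
    ...<2 lines>...
                       out=out,
                       weights=wgt)
    slices_having_nans = np.isnan(arr[-1, ...])
                                  ~~~^^^^^^^^^
IndexError: index -1 is out of bounds for axis 0 with size 0
```

```bash
python3 - <<'E'
from h import *
q=np.load('pics/w1.npz');P=points(q['d'],q['T'])
a=-.1497;R=np.array([[np.cos(a),-np.sin(a)],[np.sin(a),np.cos(a)]]);F=(P[...,:2]-[.5579,.0985])@R
for lo,hi in [(-165,-110),(-30,30),(110,165)]:
    m=(F[...,1]>lo/1e3)&(F[...,1]<hi/1e3)&(q['d']>0)
    for b in range(-60,60,2):
        z=P[...,2][m&(F[...,0]>b/1e3)&(F[...,0]<b/1e3+.002)]
        if len(z)>3: print(b,np.round(np.median(z)*1e3).astype(int),end=' | ')
    print()
o=ortho(q['im'],q['T'],.44,-.13,.62,-.03,.036,.25);cv2.imwrite('pics/scale.png',cv2.resize(o[:,:,::-1],None,fx=1,fy=1)[:600])
for b in (-90,90):
  y=(F[...,1]>b*2.2/1e3-.01)
E
```

```text
-60 0 | -58 0 | -56 0 | -46 33 | -44 34 | -42 33 | -40 32 | -38 32 | -36 32 | -34 31 | -32 344 | -30 344 | -28 345 | -26 341 | -24 340 | -22 341 | -20 341 | -18 341 | -16 341 | -14 335 | -12 347 | -10 360 | -8 336 | -6 340 | -4 355 | -2 354 | 0 358 | 2 363 | 4 371 | 6 371 | 8 24 | 10 24 | 12 31 | 14 31 | 16 31 | 18 31 | 20 17 | 22 0 | 24 0 | 26 0 | 28 0 | 30 0 | 32 0 | 34 0 | 36 0 | 38 0 | 40 0 | 42 0 | 44 0 | 46 0 | 48 0 | 50 0 | 52 0 | 54 0 | 56 0 | 58 0 | 
-60 0 | -58 0 | -56 0 | -46 34 | -44 34 | -42 33 | -40 32 | -38 32 | -36 32 | -34 31 | -32 24 | -30 17 | -28 6 | -26 0 | -24 -1 | -22 0 | -20 0 | -18 0 | -16 0 | -14 0 | -12 0 | -10 0 | -8 0 | -6 0 | -4 0 | -2 0 | 2 24 | 4 24 | 6 24 | 8 24 | 10 24 | 12 30 | 14 31 | 16 31 | 18 32 | 20 19 | 22 0 | 24 0 | 26 0 | 28 0 | 30 0 | 32 0 | 34 0 | 36 0 | 38 0 | 40 0 | 42 0 | 44 0 | 46 0 | 48 0 | 50 0 | 52 0 | 54 0 | 56 0 | 58 0 | 
-60 0 | -58 0 | -56 0 | -46 33 | -44 34 | -42 34 | -40 33 | -38 32 | -36 32 | -34 31 | -32 24 | -30 20 | -28 7 | -26 0 | -24 0 | -22 0 | -20 0 | -18 0 | -16 0 | -14 0 | -12 0 | -10 0 | -8 0 | -6 0 | -4 0 | -2 1 | 2 24 | 4 24 | 6 24 | 8 24 | 10 24 | 12 25 | 14 32 | 16 32 | 18 31 | 20 21 | 22 0 | 24 0 | 26 0 | 28 0 | 30 0 | 32 1 | 34 0 | 36 0 | 38 0 | 40 0 | 42 0 | 44 0 | 46 0 | 48 0 | 50 0 | 52 0 | 54 0 | 56 0 | 58 0 |
```

View pics/scale.png

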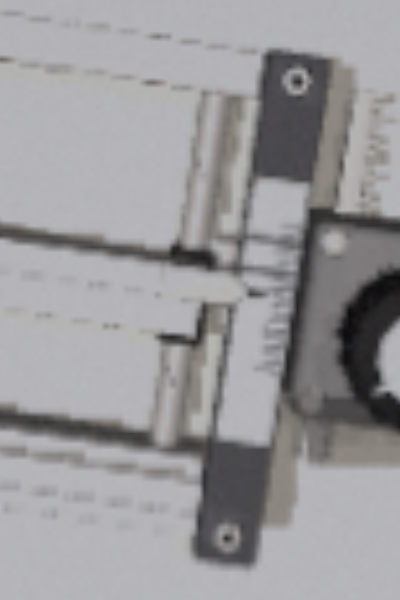

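The pointer tip is at (265,293), 6 mm short of the hold line at row 269, and the load line is at row 238. The rail is therefore at about 17.5–18 mm and the knob needs roughly +1.8 rad.

```bash
cat >> h.py <<'E'
KN=np.array([.5373,-.1313]);A=-.1497;O=np.array([.5579,.0985])
def turn(delta,view):
    """grip the knob, turn it ccw by delta, let go, look from above"""
    p=np.array([*KN,.16])
    # j7 sign
    J0=np.array(sense()['joint_pos']);best=None
    for yaw in np.linspace(-np.pi,np.pi,25):
        q=inverse_kinematics(p,Rdown(yaw))
        if q is None: continue
        c=abs(q[6]-delta/2*(1))  # tool turns ccw from above = j7 decreases
        if best is None or c<best[0]: best=(c,yaw,q)
    yaw=best[1];print('yaw',yaw,'j7',best[2][6])
    command_gripper(.06);movep(p,Rdown(yaw));move_l(np.array([*KN,.071]),feed=.1)
    command_gripper(.03,40);print('gap',sense()['finger_gap'])
    J=np.array(sense()['joint_pos']);n=int(np.ceil(abs(delta)/.5))
    for i in range(n):
        J[6]-=delta/n;move_joints(J)
    s=sense();x=s['tcp_rot'][:,0];print('turned',np.arctan2(x[1],x[0])-yaw,s['wrist_force'],s['joint_pos'][6])
    command_gripper(.06);move_l(np.array([*KN,.16]),feed=.2)
    look(view)
def look(view):
    R=Rdown(A+np.pi) if inverse_kinematics(np.array([.60,-.1,.16]),Rdown(A+np.pi)) is not None else None
    # camera over the scale: camera is 85 mm along tool x, 117 mm above the TCP
    movep(np.array([.60,-.10,.18]),Rdown(A+np.pi))
    im,d,T=wshot();np.savez(f'pics/{view}.npz',im=im,d=d,T=T)
    o=ortho(im,T,.50,-.13,.60,-.06,.033,.2);cv2.imwrite(f'pics/{view}.png',cv2.resize(o[:,:,::-1],None,fx=1.2,fy=1.2))
    P=points(d,T);a=A;R2=np.array([[np.cos(a),-np.sin(a)],[np.sin(a),np.cos(a)]]);F=(P[...,:2]-O)@R2
    m=(d>0)&(F[...,1]>-.175)&(F[...,1]<-.1)&(F[...,0]>-.01)&(F[...,0]<.05)&(P[...,2]>.028)&(P[...,2]<.036)
    print('far lip x',np.percentile(F[m][:,0],[3,50,97]) if m.any() else None)
E
python3 - <<'E'
from h import *
p=np.array([*KN,.16])
for y in (-1,-.7,0,.3): print(y,inverse_kinematics(p,Rdown(y)).round(2))
print(inverse_kinematics(np.array([.60,-.10,.18]),Rdown(A+np.pi)))
E
```

```text
-1 [-0.61  0.61  1.09  1.97 -0.65  0.98 -1.77]
-0.7 [-0.57  0.56  1.01  1.96 -0.59  0.95 -1.53]
0 [-0.47  0.49  0.85  1.96 -0.47  0.9  -0.95]
0.3 [-0.43  0.47  0.78  1.96 -0.43  0.88 -0.69]
[-0.01459439  0.43463652  0.1469363   1.78584263 -0.07717487  0.92666891
  1.58634876]
```

```bash
sed -i "s|abs(q\[6\]-delta/2\*(1)).*|abs(q[6]+delta/2)|;s|J\[6\]-=delta/n|J[6]+=delta/n|" h.py
python3 - <<'E'
from h import *
turn(1.78,'k1');print(sense()['time_s'])
E
```

```text
yaw 0.0 j7 -0.9483544060880762
gap 0.0335848330415062
turned 1.7762490745724455 [-3.03962332  2.404536    5.75214651] 0.9343787306147403
far lip x [0.02739555 0.03099541 0.0350026 ]
10.4583
```

View pics/k1.png

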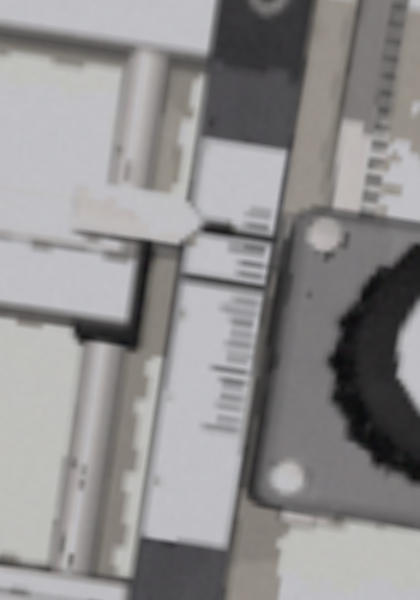

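The pointer tip at (203,225) stands on the load line, which is at about row 228 there. The depth reading of the far lip, 27.4 mm, agrees with rail 0.032. Now the first board.

```bash
cat >> h.py <<'E'
Rz=lambda a:Rot.from_euler('z',a).as_matrix()
Ry=lambda a:Rot.from_euler('y',a).as_matrix()
def find(prior):
    """view of the mat; pose (x,y,yaw) of the board nearest the prior"""
    movep(np.array([.48,-.33,.25]),Rdown(0));im,d,T=wshot()
    bs=boards(im,T);print('seen',[tuple(map(float,b[:3])) for b in bs])
    b=min(bs,key=lambda b:np.hypot(b[0]-prior[0],b[1]-prior[1]));print('use',b)
    y=b[2]
    if abs((y-prior[2]+np.pi)%(2*np.pi)-np.pi)>np.pi/2: y+=np.pi
    return float(b[0]),float(b[1]),y
HT=.048   # TCP over the board's origin
def pick(prior):
    x,y,th=find(prior)
    command_gripper(.045);movep(np.array([x,y,.13]),Rdown(th))
    move_l(np.array([x,y,.0035+HT]),feed=.08);command_gripper(.005,70)
    print('gap',sense()['finger_gap']);move_l(np.array([x,y,.2]),feed=.15);print('gap',sense()['finger_gap'])
def inhand(name):
    """plate in the hand, tool axes: height (z), relay edge x, tilt"""
    im,d,T=wshot();s=sense();P=(points(d,T)-s['position'])@s['tcp_rot']
    hsv=cv2.cvtColor(im,cv2.COLOR_RGB2HSV);g=(cv2.inRange(hsv,(40,60,15),(80,255,255))>0)&(d>0)&(abs(P[...,0])<.06)&(abs(P[...,1])<.06)&(P[...,2]>.02)&(P[...,2]<.08)
    q=P[g]
    if len(q)<50: print('no board in hand',len(q));return None
    c=np.linalg.lstsq(np.c_[q[:,0],q[:,1],np.ones(len(q))],q[:,2],rcond=None)[0];k=abs(q[:,2]-q@[0,0,0]-np.c_[q[:,0],q[:,1],np.ones(len(q))]@c)<.002;q=q[k]
    c=np.linalg.lstsq(np.c_[q[:,0],q[:,1],np.ones(len(q))],q[:,2],rcond=None)[0]
    xr=np.percentile(q[:,0],99)
    print('in hand: n',len(q),'top z',c[2].round(4),'slopes',c[:2].round(3),'x range',np.percentile(q[:,0],[1,99]).round(4),'y range',np.percentile(q[:,1],[1,99]).round(4))
    cv2.imwrite(f'pics/{name}.png',im[:,:,::-1]);return c,xr
def tcp(px,Y,pz,phi,e=0.,h=.046):
    """TCP pose that puts the plain lower corner at frame (px,Y,pz), tilt phi"""
    v=np.array([px,Y,pz])+Ry(-phi)@np.array([.031+e,0,h]);return np.r_[O,0]+Rz(A)@v,Rz(A)@Ry(-phi)@Rdown(0)
E
python3 - <<'E'
from h import *
pick((.5968,-.242,.743))
p,R=tcp(-.028,.10,.08,.21);movep(p,R);print(sense()['joint_pos'])
inhand('ih1');print(sense()['time_s'],sense()['finger_gap'])
E
```

```text
seen [(0.4546000063419342, -0.4154999852180481, -0.2599), (0.5759000182151794, -0.3950999975204468, 0.8298), (0.5967000126838684, -0.24210000038146973, 0.7432)]
use (np.float32(0.5967), np.float32(-0.2421), 0.7432, np.float32(0.0624), np.float32(0.0863), [np.float64(76.0), np.float64(67.0)])
gap 0.01508822162614549
gap 0.015032735704829317
[-1.2047267   0.63905432  1.04332665  2.00206971 -0.72753998  0.70674033
 -1.49028626]
in hand: n 5453 top z 0.0447 slopes [-0.001  0.001] x range [-0.0294  0.0302] y range [-0.0419  0.042 ]
17.9083 0.01456286677108658
```

View pics/ih1.png

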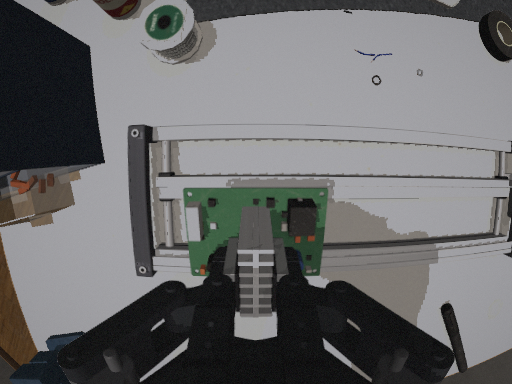

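The board sits square in the hand, with the relay at (302,215) on the far side. Now insert it.

```bash
cat >> h.py <<'E'
def place(Y,e=0.,h=.0466,phi=.21):
    fr=lambda: (np.array(sense()['position']-np.r_[O,0])@Rz(A)-Ry(-phi)@np.array([.031+e,0,h]))
    p,R=tcp(-.0275,Y,.08,phi,e,h);movep(p,R)
    move_l(tcp(-.0275,Y,.036,phi,e,h)[0],feed=.1)
    c=move_l(tcp(-.0275,Y,.0225,phi,e,h)[0],feed=.015,until_force=2.5);q=fr();print('touch',c,q.round(4))
    pz=q[2] if c else .024                       # felt ledge height
    pz_in=pz+.001
    move_l(tcp(q[0],Y,pz_in,phi,e,h)[0],feed=.02)
    c=move_l(tcp(-.0425,Y,pz_in,phi,e,h)[0],feed=.015,until_force=4);q=fr();print('wall',c,q.round(4),sense()['wrist_force'])
    px=q[0]+.0008
    for k in np.linspace(phi,0,6)[1:]:
        pp,RR=tcp(px,Y,pz+.001,k,e,h);c=move_l(pp,RR,feed=.03,until_force=12)
        if c: print('force at tilt',k,sense()['wrist_force'])
    print('gap',sense()['finger_gap'])
    c=move_l(tcp(px,Y,pz-.002,0,e,h)[0],feed=.01,until_force=4);s=sense();print('down',c,s['wrist_force'],((s['position']-np.r_[O,0])@Rz(A)).round(4))
E
python3 - <<'E'
from h import *
place(.10)
inhand('ih1b');print(sense()['time_s'])
E
```

```text
touch False [-0.0274  0.1     0.0226]
wall True [-0.04    0.1     0.0253] [ 1.37249788  0.2065929  -0.40428684]
gap 0.014994803300576795
down True [-1.93056546 -0.19587612  4.87377272] [-0.0091  0.1002  0.0703]
in hand: n 5307 top z 0.0448 slopes [-0.002  0.001] x range [-0.0237  0.0304] y range [-0.0417  0.042 ]
22.5
```

View pics/ih1b.png

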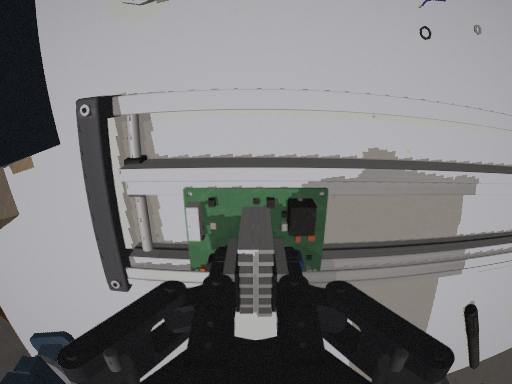

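The board is flat on both ledges, with its plain edge hidden under the lip (TCP at 70.3 mm puts the underside at 23.7 mm). Release it, check it, then load the next one.

```bash
cat >> h.py <<'E'
def release(Y):
    command_gripper(.045);s=sense();p=np.array(s['position']);move_l(p+[0,0,.10],feed=.12)
    check()
def check():
    """plates in the frame: frame coordinates from depth (top of plate should be z 26)"""
    movep(np.r_[O,0]+Rz(A)@np.array([-.06,0,.28]),Rdown(A));im,d,T=wshot();P=points(d,T);F=(P-np.r_[O,0])@Rz(A)
    hsv=cv2.cvtColor(im,cv2.COLOR_RGB2HSV);g=((cv2.inRange(hsv,(40,60,15),(80,255,255))>0)&(d>0)&(abs(F[...,0])<.06)&(abs(F[...,1])<.19)).astype(np.uint8)
    g=cv2.morphologyEx(g,cv2.MORPH_CLOSE,np.ones((5,5)));n,l,st,_=cv2.connectedComponentsWithStats(g)
    for i in range(1,n):
        if st[i,4]<150: continue
        q=F[(l==i)&(F[...,2]<.034)];a=np.c_[q[:,0],q[:,1],np.ones(len(q))];c=np.linalg.lstsq(a,q[:,2],rcond=None)[0]
        print('plate x',np.percentile(q[:,0],[1,99]).round(4),'y',np.percentile(q[:,1],[1,99]).round(4),'z',np.median(q[:,2]).round(4),'slopes',c[:2].round(3))
    np.savez('pics/chk.npz',im=im,d=d,T=T);return im
E
python3 - <<'E'
from h import *
release(.10)
pick((.5759,-.395,.83))
p,R=tcp(-.028,0,.08,.21);movep(p,R);inhand('ih2');print(sense()['time_s'],sense()['finger_gap'])
E
```

```text
plate x [-0.0319  0.0208] y [0.0582 0.1416] z 0.0258 slopes [-0.003 -0.002]
seen [(0.4544999897480011, -0.4154999852180481, -0.2676), (0.5759000182151794, -0.39500001072883606, 0.8345)]
use (np.float32(0.5759), np.float32(-0.395), 0.8345, np.float32(0.0622), np.float32(0.0863), [np.float64(120.0), np.float64(67.0)])
gap 0.014906850882227733
gap 0.014790007794896132
in hand: n 5463 top z 0.0447 slopes [-0.001  0.   ] x range [-0.0289  0.0304] y range [-0.0422  0.042 ]
31.725 0.015149079940565883
```

```bash
python3 - <<'E'
from h import *
place(0);r=inhand('ih2b')
if r is not None and abs(r[0][0])<.03: release(0)
print(sense()['time_s'])
E
```

```text
touch False [-0.0274 -0.      0.0226]
wall True [-0.04    0.      0.0254] [ 1.11840686 -0.18711731  0.04915054]
gap 0.014894828152153473
down True [-0.99692188  0.3362346   4.72657102] [-0.0092 -0.0001  0.0703]
in hand: n 5639 top z 0.0448 slopes [-0.002  0.001] x range [-0.0239  0.0305] y range [-0.0595  0.042 ]
plate x [-0.032   0.0208] y [0.0581 0.1413] z 0.0258 slopes [-0.002 -0.   ]
plate x [-0.0317  0.0201] y [-0.0417  0.0414] z 0.0257 slopes [-0.001 -0.001]
38.3167
```

```bash
python3 - <<'E'
from h import *
pick((.4545,-.4155,-.267))
p,R=tcp(-.028,-.10,.08,.21);movep(p,R);r=inhand('ih3');g=sense()['finger_gap'];print(g)
if r is not None and abs(r[0][2]-.0447)<.0015 and abs(r[0][0])<.02 and abs(r[1]-.0303)<.0015 and .013<g<.017:
    place(-.10);r=inhand('ih3b')
    if r is not None and abs(r[0][0])<.03:
        release(-.10)
        look('k2')
print(sense()['time_s'])
E
```

```text
seen [(0.4546000063419342, -0.4156000018119812, -0.263)]
use (np.float32(0.4546), np.float32(-0.4156), -0.263, np.float32(0.0623), np.float32(0.0863), [np.float64(47.0), np.float64(126.0)])
gap 0.015127547569337034
gap 0.015158743687536546
in hand: n 5372 top z 0.0446 slopes [-0.001 -0.001] x range [-0.0294  0.0299] y range [-0.0423  0.042 ]
0.014830755304337431
touch False [-0.0275 -0.1001  0.0225]
wall True [-0.0397 -0.1     0.0253] [ 1.34922402 -0.24064653 -0.65995203]
gap 0.014728370089192328
down True [-0.83503705  1.48135947  5.6332426 ] [-0.009  -0.1002  0.0702]
in hand: n 5557 top z 0.0447 slopes [-0.003 -0.   ] x range [-0.0242  0.0299] y range [-0.0595  0.042 ]
plate x [-0.0317  0.02  ] y [-0.0419  0.0412] z 0.0256 slopes [-0.003  0.001]
plate x [-0.0318  0.0208] y [0.0578 0.1413] z 0.0257 slopes [-0.002  0.   ]
plate x [-0.0322  0.0206] y [-0.1419 -0.0585] z 0.0256 slopes [-0.01   0.001]
far lip x [-0.0074756   0.02959794  0.03464988]
54.0583
```

```bash
python3 - <<'E'
from h import *
turn(-1.03,'k3');im=check();cv2.imwrite('pics/end.png',im[:,:,::-1]);print(sense()['time_s'])
E
```

```text
yaw 2.617993877991494 j7 0.6024558276719928
gap 0.03366535453461014
turned -1.0262048662139422 [-2.8214477  -1.56481751  3.46052021] -0.5241631932326712
far lip x [-0.0081632   0.02159903  0.02666994]
plate x [-0.0325  0.0184] y [0.0584 0.1417] z 0.0258 slopes [ 0.003 -0.001]
plate x [-0.0327  0.0179] y [-0.0419  0.0416] z 0.0257 slopes [-0.003 -0.001]
plate x [-0.0326  0.0179] y [-0.1417 -0.058 ] z 0.0256 slopes [-0.001 -0.001]
61.8333
```

View pics/k3.png

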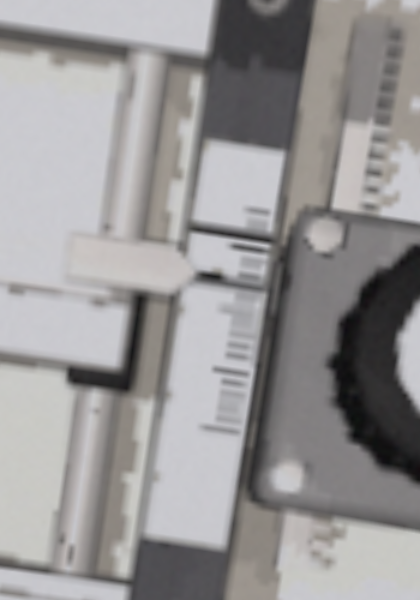

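View pics/end.png

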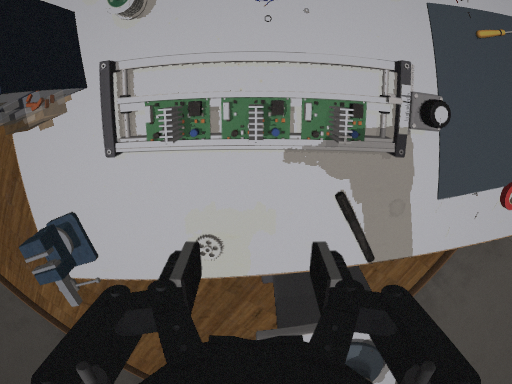

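The pointer tip at (195,274) lies on the hold line. All three boards lie flat under both lips, at (178,120), (257,118) and (334,120). The mat is empty, and the marker and gear are undisturbed.

```bash
python3 -c "
from rig import *
print(finish_job())"
```

```text
the job is handed in; nothing more can be done
None
```

I loaded the three boards present flat under both rails, set the pointer on the hold mark, and handed the job in at about 62 s; the hand-in returned no verdict.

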